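# Clip the lid onto the parts case

## Task

Close up the small grey parts case: put its loose lid on so that it sits squarely and flat on the rim all round, then fold the lid's four black clips down around the rim and press each one until it snaps home and stays there. Keep the clips open until the lid is on, and press them gently, ending each push once the clip has snapped, because the plastic cracks if forced; leave the pliers, the sanding block and the screwdriver where they lie.

Things in the scene. Friction and masses are not known exactly. Their poses are not given: they have to be found in the camera images.
- case: Open grey plastic parts case fixed on the worktop, screw tin and bolts inside: walls 92 (x) by 132 mm (y) outside, mouth 86 x 126, rim top 68 mm above the worktop. The rim is rolled outward all round (110 x 150 outside) and turned down; its round lower edge is 54 mm above the worktop. Origin: centre of the underside, z up.
- lid_grip (a point): Centre of the handle bar on the loose grey lid: bar 84 mm long (y), 18 wide (x), 12 high, 18 mm free height under it. Lid plate 112 (x) by 152 (y) by 4 mm, top face 24 mm below this point. z points up out of the lid. 36 mm above the worktop at the start; 96 mm above the case's origin, straight over it, when home (long side along the case's, either way round). Lid 0.3 to 0.5 kg.
- lid_plug (a point): Centre of the underside of the lid's plug, 36 mm below lid_grip, same axes. The plug is the tapered frame under the lid plate, 8 mm deep, that enters the case's mouth with about 1.1 mm play on each side at its root (3 mm at its lower edge); when home this point is 60 mm above the case's origin.
- clip_near (a joint): Black clip flap on the lid's own -x edge, 48 mm wide, reaching 32 mm from its hinge; the hinge runs along that edge 57 mm beside lid_grip and 26 mm below it. Rad: 0 = out and level, positive folds down; snapped home it hangs straight down at about 1.57 (1.5 to 1.65). Left free, or not snapped, it springs open to about -0.35. Home, its outer face is 4 mm outside the hinge axis.
- clip_far (a joint): Black clip flap on the lid's own +x edge, 48 mm wide, reaching 32 mm from its hinge; the hinge runs along that edge 57 mm beside lid_grip and 26 mm below it. Rad: 0 = out and level, positive folds down; snapped home it hangs straight down at about 1.57 (1.5 to 1.65). Its inner hook meets the rim's lower edge at about 1.26; past about 1.48 it snaps over and jumps home.
- clip_left (a joint): Black clip flap on the lid's own +y edge, 44 mm wide, reaching 32 mm from its hinge; the hinge runs along that edge 77 mm beside lid_grip and 26 mm below it. Rad: 0 = out and level, positive folds down; snapped home it hangs straight down at about 1.57 (1.5 to 1.65). The inward push needed 27 mm below the hinge rises to about 8 N (6 to 11), then drops at the snap.
- clip_right (a joint): Black clip flap on the lid's own -y edge, 44 mm wide, reaching 32 mm from its hinge; the hinge runs along that edge 77 mm beside lid_grip and 26 mm below it. Rad: 0 = out and level, positive folds down; snapped home it hangs straight down at about 1.57 (1.5 to 1.65). All four clips are alike in hook, spring and snap; over 22 N, even for a moment, cracks one.
- pliers: Combination pliers with red handles, 185 x 36 x 14 mm, lying flat; a bystander. Origin: centre of the underside.
- sanding_block: Black and grey sanding block, 110 x 58 x 30 mm; a bystander. Origin: centre of the underside.
- screwdriver: Screwdriver with a yellow and black handle, 200 x 29 x 26 mm, lying flat; a bystander. Origin: centre of the underside.

How it is judged:
By the outcome, as a careful person would: the job done as asked, in the order asked, and still so for the second after the job is handed in, with the robot touching nothing.
It also fails if it takes over 72 s, if anything falls off the work surface, if the arm or the gripper's body presses on something with over 40 N, if the wrist force passes 120 N, or if a joint passes its speed limit or range.

## Robot

A 6-joint arm with a two-finger parallel gripper is mounted at the origin on a cart in front of the work surface, level with it; the furniture and walls round the work are solid. World frame = base frame: x ahead of the robot, y to its left, z up, the work surface at z = 0. Lengths are in m, angles in rad, forces in N, time in s.
With the tool pointing down it reaches from about 0.35 to 0.775 m from the base axis. Payload 7.3 kg.
Tool frame: the origin (TCP) lies at the very end of the fingers, on their centre line; the grasp point (between the pads) lies 19 mm behind it; z points along the fingers, y is the direction in which the jaws open and shut (so a half turn about z gives the same grasp; the last joint's range is limited). The gripper opens to 92 mm and grips with 3 to 60 N. Pads are 19 mm wide; open, the fingers measure 130 mm over their backs; the gripper's body (75 mm by 190 mm) begins 47 mm behind the grasp point.
Start: joints at [1.045, 0.342, 1.524, -0, 1.275, -0.146], TCP at [0.195, 0.488, 0.227] pointing down, gripper open.
Joint ranges: [-2.53, 2.53], [-0.77, 2.02], [0.04, 2.7], [-1, 4.14], [0.28, 2.66], [-3.11, 3.11]. Speed limits (rad/s): [2.57, 2.57, 3.14, 3.14, 3.14, 3.14].

## Interface

Orientations are given as [roll, pitch, yaw] about the fixed x, y, z axes, in that order (R = Rz(yaw) Ry(pitch) Rx(roll)).
In Python, from cell import robot gives the robot as it stands. The module is installed in compiled form; this text tells all that it offers.
- The arm moves only by the tool carry_out, never from a script. Its argument "series" is a list of rows, each an object with "jaw": the opening in per cent of the stroke, from 0 (shut) to 100 (fully open); "travel": the shift along the tool's x, y, z in units of 60 mm (1.0 is 60 mm), a list of three; "twist": the turn about the tool's z in units of 6 degrees (1.0 is 6 degrees). A call has 1 to 8 rows; each row shifts and turns the commanded pose from where the row before left it, along the tool's axes as they then stand; what a row does not reach is not made up. A row lasts 1/8 s, in which the tool goes at most 62.5 mm and 10.7 degrees, less where a joint would pass 70% of its speed; a pose out of reach is approached as far as the arm can. A call is refused whole if a number of a shift passes 1 or a number of a turn 1, either way. A call with a gripper value outside its range is refused whole. The fingers move at their own pace and stop on an object; "squeeze" is the grip in N (left out, the last holds). Time passes only in rows, so rows that do not move let the fingers close. It gives the time, the measured TCP pose, the force and the opening at its end, in the units of the state.
- robot.observe(): the state, without advancing time (a new reading comes with each control period).
- robot.read_camera(name): name is "scene" or "top" or "wrist"; returns the picture (420x560x3 uint8, blue, green, red); there is no depth.
- robot.calibration(name): a dict with "intrinsics" (3x3 intrinsics, pixels), "k1" (the pictures are not rectified: a ray, as slopes to the right and down, at radius r is drawn at 1 + k1 r^2 times it, then the intrinsics apply), "cam_to_world" (4x4, takes a point from camera to world coordinates); the wrist camera has in their place "tool_from_camera" (4x4, takes a point from camera to tool coordinates, whose origin is the TCP and whose axes are the flange's). Camera axes: x right, y up, looking along -z (the intrinsics and any distortion apply to the point x, -y, -z); pixel columns grow to the right and rows downward; lengths in m; the calibration is good to about 2 mm. A picture is of the moment at which its call begins: read the wrist's pose just before it. calibration takes no time and is no camera call.
- robot.hand_in(): hands the job in, once; it reports no verdict.
Trained networks look in the newest picture that a camera, given by its name, has taken for a name from the list of things; names that differ only in an ending like _2 or _b are one class to them, and where a whole thing is asked for, a point or a joint stands for the part that bears it (a point fixed in the world has none). Each returns a list of dicts, best first, with "score" (0 to 1); they miss things now and then, are a little off and sometimes report something else, mostly with a low value. They report only what shows in the picture. A call takes as long as a camera call.
- robot.regions_of(camera, query): "pixels" (420x560 bool, what is visible of it) and "xy" ([column, row] in pixels, amid what is visible of it).
The state is a dict: "time": time; "qpos": joint angles; "qvel": joint speeds; "joint_efforts": joint torques, N m; "tool_pos": TCP position; "tool_rot": TCP orientation; "contact_force": force on the tool from outside, world axes, zero at the start; "torque": the same for the moment, N m; "opening": finger opening in m.
Only numpy, scipy, OpenCV 4.12 (cv2) and the standard library are available. Lean on these libraries where they do the work, as an engineer would, in place of code of your own. Each camera call takes 0.05 s, during which the arm holds its last target. There are 200 camera calls.

## Working session

There is one attempt and no reset: what is moved stays moved. The work goes in short steps, Python scripts to look and compute and a tool call to move; the robot and the scene stay as the last step left them, time stands still between calls to the robot, and variables do not carry over. Pictures are saved under pics/ and viewed, about 8 in all and at most 12, crops included, and the job is handed in when it is done.

Besides the shell and the picture viewer there is one more tool, called after "Call:" as name([rows], argument=value, ...), one row to a line, values as JSON. carry_out: Moves the arm, as the interface text tells. Its arguments: {"type":"object","properties":{"series":{"type":"array"},"squeeze":{"type":"number"}},"required":["series"]}

```bash
mkdir -p pics; ls
python3 - <<'E'
from cell import robot
import cv2,numpy as np
s=robot.observe();print({k:np.round(v,3) for k,v in s.items()})
a=robot.read_camera("scene");b=robot.read_camera("top")
cv2.imwrite("pics/a.png",cv2.resize(np.hstack([a,b]),(800,300)));cv2.imwrite("pics/top.png",b);cv2.imwrite("pics/scene.png",a)
for c in("scene","top"):
  k=robot.calibration(c);print(c,np.round(k["intrinsics"],1).tolist(),k["k1"],np.round(k["cam_to_world"],3).tolist())
  for q in("case","lid_grip","clip_near","clip_far","clip_left","clip_right"):
    for r in robot.regions_of(c,q)[:2]:
      print(c,q,round(r["score"],2),r["xy"],r["pixels"].sum())
k=robot.calibration("wrist");print(k)
E
```

```text
pics
{'time': np.float64(0.0), 'qpos': array([ 1.045,  0.343,  1.525,  0.   ,  1.275, -0.146]), 'qvel': array([-0.   , -0.   ,  0.   ,  0.   , -0.002,  0.   ]), 'joint_efforts': array([ 1.0000e-03, -4.3123e+01, -2.4423e+01,  7.2000e-02,  5.6000e-02,
       -0.0000e+00]), 'tool_pos': array([0.194, 0.487, 0.226]), 'tool_rot': array([-3.14 , -0.   ,  2.762]), 'contact_force': array([ 0.603, -0.527,  0.241]), 'torque': array([ 0.059, -0.048,  0.012]), 'opening': np.float64(0.092)}
scene [[386.6, 0.0, 277.3], [0.0, 386.6, 212.2], [0.0, 0.0, 1.0]] -0.002013458543122735 [[0.62, 0.564, -0.546, -0.259], [-0.784, 0.434, -0.443, -0.62], [-0.013, 0.703, 0.711, 0.996], [0.0, 0.0, 0.0, 1.0]]
scene case 0.6 [234.6, 173.7] 1198
scene case 0.37 [186.1, 170.6] 119
scene lid_grip 0.83 [369.4, 271.7] 1965
scene clip_near 0.43 [357.3, 285.2] 94
scene clip_near 0.25 [236.9, 176.5] 1196
scene clip_far 0.7 [375.9, 254.0] 121
scene clip_left 0.61 [342.9, 257.6] 102
top [[454.2, 0.0, 277.6], [0.0, 454.2, 209.4], [0.0, 0.0, 1.0]] -0.10213830930146064 [[0.018, 0.984, -0.177, 0.249], [-1.0, 0.017, -0.008, -0.034
[... 181 characters left out ...]
r 0.56 [424.1, 217.4] 153
top clip_left 0.66 [369.6, 224.1] 140
top clip_right 0.55 [427.4, 216.3] 157
top clip_right 0.5 [198.1, 197.6] 1848
{'intrinsics': array([[336.18274808,   0.        , 279.05011425],
       [  0.        , 336.18274808, 211.8303137 ],
       [  0.        ,   0.        ,   1.        ]]), 'k1': -0.0276678826738617, 'tool_from_camera': array([[ 1.11402102e-03,  9.65902970e-01,  2.58901933e-01,
         6.85402266e-02],
       [ 9.99999292e-01, -9.68007939e-04, -6.91452897e-04,
        -9.83686090e-04],
       [-4.17257280e-04,  2.58902521e-01, -9.65903365e-01,
        -1.58242888e-01],
       [ 0.00000000e+00,  0.00000000e+00,  0.00000000e+00,
         1.00000000e+00]])}
```

View pics/top.png

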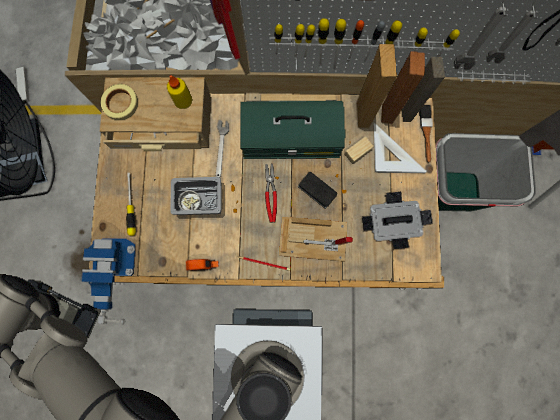

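View pics/scene.png

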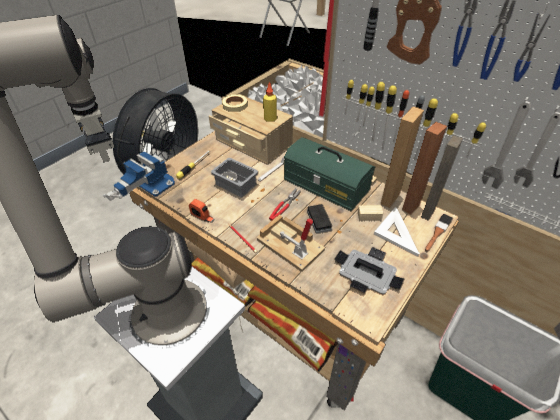

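The top view shows the case at about (197,197) and the lid at about (398,221), clips out and turned slightly. The bystanders lie between them.

```bash
cat > h.py <<'E'
from cell import robot
import cv2,numpy as np
from scipy.spatial.transform import Rotation as Ro
def cam(name):
    k=robot.calibration(name)
    if name!="wrist": return k,np.array(k["cam_to_world"])
    s=robot.observe();T=np.eye(4);T[:3,:3]=Ro.from_euler("xyz",s["tool_rot"]).as_matrix();T[:3,3]=s["tool_pos"]
    return k,T@k["tool_from_camera"]
def dist(k): return np.array([k["k1"],0,0,0,0.])
def unproj(kc,px,z):
    k,T=kc;p=cv2.undistortPoints(np.float64(px).reshape(-1,1,2),np.array(k["intrinsics"]),dist(k))[:,0]
    d=np.c_[p[:,0],-p[:,1],-np.ones(len(p))]@T[:3,:3].T
    return T[:3,3]+d*((z-T[2,3])/d[:,2])[:,None]
def proj(kc,P):
    k,T=kc;p=(np.atleast_2d(P)-T[:3,3])@T[:3,:3];p=p*[1,-1,-1]
    return cv2.projectPoints(p,np.zeros(3),np.zeros(3),np.array(k["intrinsics"]),dist(k))[0][:,0]
E
python3 - <<'E'
from h import *
kc=cam("top");robot.read_camera("top")
for q,z in(("lid_grip",.012),("clip_right",.068),("case",.068)):
  for r in robot.regions_of("top",q):
    c,_=cv2.findContours(r["pixels"].astype(np.uint8),0,1);c=max(c,key=len)
    P=unproj(kc,c[:,0],z)
    if len(P)>30: print(q,round(r["score"],2),r["xy"],cv2.minAreaRect(np.float32(P[:,:2]*1000)))
for q,px in(("near",[401.6,241.8]),("far",[397,201]),("left",[369.6,224.1]),("right",[427.4,216.3])):print(q,unproj(kc,px,.012))
for n,(z,px) in dict(casergn=(.068,[197,196])).items():print(n,unproj(kc,px,z))
E
```

```text
lid_grip 0.63 [396.6, 218.4] ((469.0694274902344, -388.4024658203125), (174.97442626953125, 174.0261688232422), 53.39301681518555)
clip_right 0.7 [424.3, 215.4] ((471.440185546875, -460.46734619140625), (33.17302703857422, 45.886077880859375), 87.89007568359375)
case 0.55 [199.4, 195.8] ((522.7844848632812, 220.84027099609375), (112.9111557006836, 147.15821838378906), 2.3925912380218506)
near [[ 0.4015893  -0.40174601  0.012     ]]
far [[ 0.52776722 -0.39099172  0.012     ]]
left [[ 0.45437771 -0.30449     0.012     ]]
right [[ 0.48149545 -0.48461055  0.012     ]]
casergn [[0.52101816 0.21553829 0.068     ]]
```

```bash
cat >> h.py <<'E'
def plan(tx,ty,tz,yawdeg,step=.055):
    """rows (tool units) from the measured pose to a target, tool pointing down"""
    s=robot.observe();p=np.array(s["tool_pos"]);y=s["tool_rot"][2];T=np.array([tx,ty,tz])
    dy=(np.radians(yawdeg)-y+np.pi)%(2*np.pi)-np.pi
    n=int(max(np.ceil(np.linalg.norm(T-p)/step),np.ceil(abs(np.degrees(dy))/5.9),1))
    for i in range(n):
        R=Ro.from_euler("xyz",[np.pi,0,y+dy*i/n]).as_matrix()
        print(i,np.round(R.T@((T-p)/n)/.06,3).tolist(),"tw",round(-np.degrees(dy)/n/6,3))
def st():
    s=robot.observe();print(round(s["time"],2),np.round(s["tool_pos"],4),np.round(np.degrees(s["tool_rot"]),2),"F",np.round(s["contact_force"],1),"op",round(s["opening"],4))
E
python3 - <<'E'
from h import *
plan(.523,.22,.25,92.4)
kc=cam("top");print(unproj(kc,[[150,147],[200,145],[130,205],[270,195],[222,130]],0))
E
```

```text
0 [-0.561, -0.176, -0.032] tw 0.914
1 [-0.576, -0.122, -0.032] tw 0.914
2 [-0.585, -0.066, -0.032] tw 0.914
3 [-0.588, -0.01, -0.032] tw 0.914
4 [-0.587, 0.046, -0.032] tw 0.914
5 [-0.579, 0.102, -0.032] tw 0.914
6 [-0.567, 0.157, -0.032] tw 0.914
7 [-0.549, 0.211, -0.032] tw 0.914
8 [-0.527, 0.262, -0.032] tw 0.914
9 [-0.499, 0.311, -0.032] tw 0.914
10 [-0.467, 0.358, -0.032] tw 0.914
11 [-0.431, 0.401, -0.032] tw 0.914
[[0.69279604 0.38878396 0.        ]
 [0.70107164 0.22769612 0.        ]
 [0.50303309 0.4387825  0.        ]
 [0.54210307 0.00128288 0.        ]
 [0.7522055  0.15957026 0.        ]]
```

Call:
carry_out([
  {"jaw": 100, "travel": [-0.56, -0.18, -0.03], "twist": 0.914},
  {"jaw": 100, "travel": [-0.58, -0.12, -0.03], "twist": 0.914},
  {"jaw": 100, "travel": [-0.585, -0.066, -0.03], "twist": 0.914},
  {"jaw": 100, "travel": [-0.588, -0.01, -0.03], "twist": 0.914},
  {"jaw": 100, "travel": [-0.587, 0.046, -0.03], "twist": 0.914},
  {"jaw": 100, "travel": [-0.58, 0.1, -0.03], "twist": 0.914},
  {"jaw": 100, "travel": [-0.567, 0.157, -0.03], "twist": 0.914},
  {"jaw": 100, "travel": [-0.55, 0.21, -0.03], "twist": 0.914},
])

```text
time: 1.9
tool_pos: [0.4144, 0.308, 0.2413]
tool_rot: [3.141, -0.0, 1.993]
contact_force: [0.2, 0.9, 0.0]
opening: 0.0918
```

Call:
carry_out([
  {"jaw": 100, "travel": [-0.527, 0.262, -0.03], "twist": 0.914},
  {"jaw": 100, "travel": [-0.5, 0.31, -0.03], "twist": 0.914},
  {"jaw": 100, "travel": [-0.467, 0.358, -0.03], "twist": 0.914},
  {"jaw": 100, "travel": [-0.43, 0.4, -0.03], "twist": 0.914},
  {"jaw": 100, "travel": [0, 0, 0], "twist": 0},
  {"jaw": 100, "travel": [0, 0, 0], "twist": 0},
])

```text
time: 2.65
tool_pos: [0.5225, 0.2198, 0.2481]
tool_rot: [-3.141, -0.0, 1.614]
contact_force: [-0.3, -0.2, 0.0]
opening: 0.0919
```

Run:
```python
from h import *
st();kc=cam("wrist");a=robot.read_camera("wrist");cv2.imwrite("pics/w1.png",a)
for r in robot.regions_of("wrist","case"):
    print(r["score"],r["xy"],r["pixels"].sum())
    c,_=cv2.findContours(r["pixels"].astype(np.uint8),0,1);c=max(c,key=len)
    P=unproj(kc,c[:,0],.063)
    if len(P)>30: print(cv2.minAreaRect(np.float32(P[:,:2]*1000)))
```

```text
2.65 [0.5225 0.2198 0.2481] [-1.7996e+02 -2.0000e-02  9.2480e+01] F [-0.3 -0.2  0. ] op 0.0919
0.91 [282.8, 184.8] 15323
((527.7241821289062, 219.90072631835938), (111.67909240722656, 152.51925659179688), 2.8420040607452393)
```

View pics/w1.png

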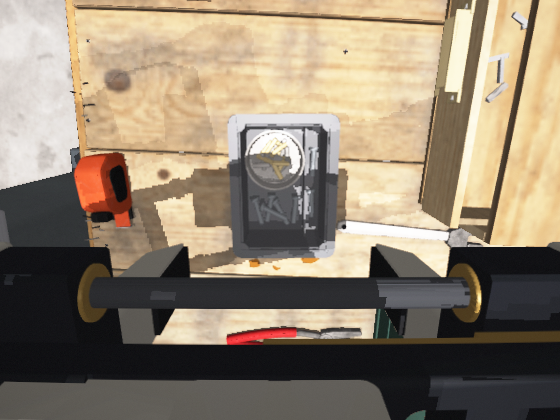

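The wrist view shows the whole rim (columns 230–340, rows 113–257). The fit gives 111.7 x 152.5 mm against 110 x 150 nominal, with its centre near (0.5277, 0.2199) and a yaw of 2.8°. Next is the lid.

Run:
```python
from h import *
plan(.468,-.395,.21,98.5,.059)
```

```text
0 [-0.928, -0.123, 0.058] tw -0.09
1 [-0.927, -0.132, 0.058] tw -0.09
2 [-0.925, -0.141, 0.058] tw -0.09
3 [-0.924, -0.149, 0.058] tw -0.09
4 [-0.922, -0.158, 0.058] tw -0.09
5 [-0.921, -0.167, 0.058] tw -0.09
6 [-0.919, -0.176, 0.058] tw -0.09
7 [-0.918, -0.184, 0.058] tw -0.09
8 [-0.916, -0.193, 0.058] tw -0.09
9 [-0.914, -0.202, 0.058] tw -0.09
10 [-0.912, -0.21, 0.058] tw -0.09
```

Call:
carry_out([
  {"jaw": 100, "travel": [-0.928, -0.123, 0.058], "twist": -0.09},
  {"jaw": 100, "travel": [-0.927, -0.132, 0.058], "twist": -0.09},
  {"jaw": 100, "travel": [-0.925, -0.14, 0.058], "twist": -0.09},
  {"jaw": 100, "travel": [-0.924, -0.15, 0.058], "twist": -0.09},
  {"jaw": 100, "travel": [-0.922, -0.158, 0.058], "twist": -0.09},
  {"jaw": 100, "travel": [-0.92, -0.167, 0.058], "twist": -0.09},
])

```text
time: 3.5
tool_pos: [0.4924, -0.1167, 0.2277]
tool_rot: [3.141, 0.0, 1.672]
contact_force: [0.5, 0.2, 0.8]
opening: 0.0919
```

Call:
carry_out([
  {"jaw": 100, "travel": [-0.92, -0.176, 0.058], "twist": -0.09},
  {"jaw": 100, "travel": [-0.918, -0.184, 0.058], "twist": -0.09},
  {"jaw": 100, "travel": [-0.916, -0.193, 0.058], "twist": -0.09},
  {"jaw": 100, "travel": [-0.914, -0.2, 0.058], "twist": -0.09},
  {"jaw": 100, "travel": [-0.912, -0.21, 0.058], "twist": -0.09},
  {"jaw": 100, "travel": [0, 0, 0], "twist": 0},
  {"jaw": 100, "travel": [0, 0, 0], "twist": 0},
])

```text
time: 4.38
tool_pos: [0.468, -0.3944, 0.2099]
tool_rot: [-3.142, -0.001, 1.718]
contact_force: [0.8, 0.5, -0.3]
opening: 0.0916
```

Run:
```python
from h import *
st();kc=cam("wrist");a=robot.read_camera("wrist");cv2.imwrite("pics/w2.png",a)
for q in("lid_grip","clip_near","clip_far","clip_left","clip_right"):
  for r in robot.regions_of("wrist",q):
    print(q,round(r["score"],2),r["xy"],r["pixels"].sum(),unproj(kc,r["xy"],.015).round(4))
```

```text
4.38 [ 0.468  -0.3944  0.2099] [-1.800e+02 -6.000e-02  9.841e+01] F [ 0.8  0.5 -0.3] op 0.0916
lid_grip 0.75 [282.5, 180.7] 20047 [[ 0.4708 -0.3859  0.015 ]]
lid_grip 0.22 [283.1, 91.0] 1494 [[ 0.4578 -0.2965  0.015 ]]
clip_near 0.93 [218.6, 178.4] 1445 [[ 0.4034 -0.3935  0.015 ]]
clip_far 0.91 [347.5, 186.2] 1365 [[ 0.5403 -0.3815  0.015 ]]
clip_left 0.57 [283.4, 92.3] 1526 [[ 0.4583 -0.2977  0.015 ]]
clip_right 0.73 [277.3, 262.5] 1154 [[ 0.479  -0.4794  0.015 ]]
clip_right 0.54 [214.9, 178.3] 1469 [[ 0.3995 -0.3939  0.015 ]]
```

View pics/w2.png

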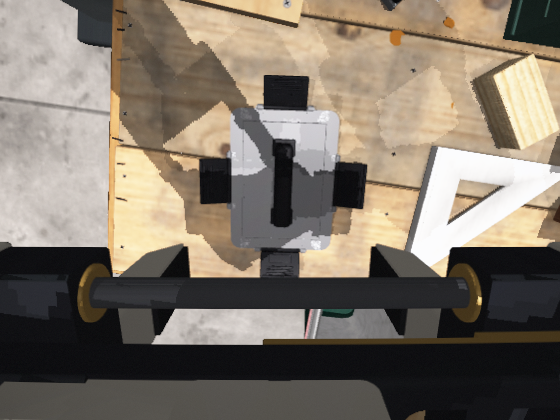

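The lid plate spans about columns 230–340 and rows 110–249, with the black handle bar at (283,183). All four clips stand open.

Run:
```python
from h import *
kc=cam("wrist");a=robot.read_camera("wrist")
m=robot.regions_of("wrist","lid_grip")[0]["pixels"].astype(np.uint8)
m=cv2.morphologyEx(m,cv2.MORPH_CLOSE,np.ones((9,9),np.uint8))
m=cv2.morphologyEx(m,cv2.MORPH_OPEN,np.ones((65,65),np.uint8))
def rect(m,z):
    c,_=cv2.findContours(m,0,1);c=max(c,key=len);P=unproj(kc,c[:,0],z);print(z,cv2.boundingRect(c),cv2.minAreaRect(np.float32(P[:,:2]*1000)))
rect(m,.010);rect(m,.012)
g=a.max(2);b=np.zeros_like(g);b[130:235,265:300]=(g[130:235,265:300]<45)
n,l,s,_=cv2.connectedComponentsWithStats(b);i=1+s[1:,4].argmax();b=(l==i).astype(np.uint8);rect(b,.042);rect(b,.036)
```

```text
0.01 (230, 108, 107, 141) ((471.96697998046875, -388.3424072265625), (116.91300964355469, 152.6138458251953), 8.511058807373047)
0.012 (230, 108, 107, 141) ((471.89300537109375, -388.0001220703125), (116.2610855102539, 151.76283264160156), 8.511040687561035)
0.042 (270, 139, 24, 87) ((469.9517517089844, -384.9439392089844), (21.258018493652344, 85.59367370605469), 6.685634613037109)
0.036 (270, 139, 24, 87) ((470.15850830078125, -386.0088806152344), (21.648426055908203, 87.16580963134766), 6.685654640197754)
```

Run:
```python
from h import *
plan(.471,-.3873,.02,96.6)
```

```text
0 [0.03, 0.017, 0.793] tw 0.076
1 [0.03, 0.017, 0.793] tw 0.076
2 [0.031, 0.016, 0.793] tw 0.076
3 [0.031, 0.016, 0.793] tw 0.076
```

Call:
carry_out([
  {"jaw": 100, "travel": [0.06, 0.033, 0.7], "twist": 0.15},
  {"jaw": 100, "travel": [0.06, 0.033, 0.7], "twist": 0.15},
  {"jaw": 100, "travel": [0, 0, 0.7], "twist": 0},
  {"jaw": 100, "travel": [0, 0, 0.7], "twist": 0},
  {"jaw": 100, "travel": [0, 0, 0.37], "twist": 0},
  {"jaw": 100, "travel": [0, 0, 0], "twist": 0},
])

```text
time: 5.52
tool_pos: [0.4699, -0.3869, 0.0181]
tool_rot: [-3.139, -0.003, 1.686]
contact_force: [-0.1, -0.1, 0.7]
opening: 0.0918
```

Call:
carry_out([
  {"jaw": 0, "travel": [0, 0, 0], "twist": 0},
  {"jaw": 0, "travel": [0, 0, 0], "twist": 0},
  {"jaw": 0, "travel": [0, 0, 0], "twist": 0},
  {"jaw": 0, "travel": [0, 0, 0], "twist": 0},
  {"jaw": 0, "travel": [0, 0, 0], "twist": 0},
  {"jaw": 0, "travel": [0, 0, 0], "twist": 0},
  {"jaw": 0, "travel": [0, 0, 0], "twist": 0},
  {"jaw": 0, "travel": [0, 0, 0], "twist": 0},
], squeeze=25)

```text
time: 6.52
tool_pos: [0.4706, -0.388, 0.0198]
tool_rot: [-3.141, -0.0, 1.686]
contact_force: [0.0, 0.4, 0.0]
opening: 0.0179
```

Call:
carry_out([
  {"jaw": 0, "travel": [0, 0, -0.2], "twist": 0},
  {"jaw": 0, "travel": [0, 0, -0.5], "twist": 0},
  {"jaw": 0, "travel": [0, 0, -0.9], "twist": 0},
  {"jaw": 0, "travel": [0, 0, -0.9], "twist": 0},
  {"jaw": 0, "travel": [0, 0, -0.5], "twist": 0},
  {"jaw": 0, "travel": [0, 0, 0], "twist": 0},
  {"jaw": 0, "travel": [0, 0, 0], "twist": 0},
], squeeze=35)

```text
time: 7.4
tool_pos: [0.4699, -0.3871, 0.1979]
tool_rot: [-3.14, -0.003, 1.685]
contact_force: [-0.7, 0.3, -5.1]
opening: 0.0176
```

Run:
```python
from h import *
st();a=robot.read_camera("wrist");cv2.imwrite("pics/w3.png",a);print(robot.observe()["torque"])
plan(.5277,.2199,.175,92.8,.058)
```

```text
7.4 [ 0.4699 -0.3871  0.1979] [-1.7988e+02 -1.6000e-01  9.6570e+01] F [-0.7  0.3 -5.1] op 0.0176
[-0.05035168  0.01810511  0.0012357 ]
0 [0.904, 0.192, 0.034] tw 0.057
1 [0.905, 0.187, 0.034] tw 0.057
2 [0.906, 0.182, 0.034] tw 0.057
3 [0.907, 0.176, 0.034] tw 0.057
4 [0.908, 0.171, 0.034] tw 0.057
5 [0.909, 0.165, 0.034] tw 0.057
6 [0.91, 0.16, 0.034] tw 0.057
7 [0.911, 0.154, 0.034] tw 0.057
8 [0.912, 0.149, 0.034] tw 0.057
9 [0.913, 0.143, 0.034] tw 0.057
10 [0.913, 0.138, 0.034] tw 0.057
```

View pics/w3.png

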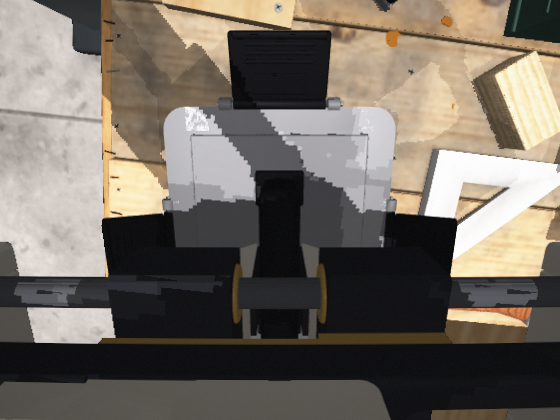

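The lid hangs level and centred in the gripper, its plate spanning columns 164–396 with the +y edge at row 107. From that edge I can work out the lid's offset along the bar.

Run:
```python
from h import *
kc=cam("wrist");s=robot.observe();R=Ro.from_euler("xyz",s["tool_rot"]).as_matrix()
for z in(.0078,.0118):
  P=unproj(kc,[[280,107],[164,160],[396,160],[280,108]],s["tool_pos"][2]-z);print(((P-s["tool_pos"])@R*1000).round(1).tolist())
```

```text
[[75.1, 0.9, 8.1], [50.1, -56.3, 8.1], [50.3, 58.2, 7.8], [74.7, 0.9, 8.1]]
[[75.3, 0.9, 12.1], [49.7, -57.7, 12.1], [49.9, 59.6, 11.8], [74.8, 0.9, 12.1]]
```

Call:
carry_out([
  {"jaw": 0, "travel": [0.5, 0.1, 0.034], "twist": 0.057},
  {"jaw": 0, "travel": [0.9, 0.19, 0.034], "twist": 0.057},
  {"jaw": 0, "travel": [0.906, 0.182, 0.034], "twist": 0.057},
  {"jaw": 0, "travel": [0.907, 0.176, 0.034], "twist": 0.057},
  {"jaw": 0, "travel": [0.908, 0.171, 0.034], "twist": 0.057},
  {"jaw": 0, "travel": [0.909, 0.165, 0.034], "twist": 0.057},
  {"jaw": 0, "travel": [0.91, 0.16, 0.034], "twist": 0.057},
  {"jaw": 0, "travel": [0.91, 0.154, 0.034], "twist": 0.057},
])

```text
time: 8.45
tool_pos: [0.5093, 0.0303, 0.1818]
tool_rot: [-3.139, -0.001, 1.637]
contact_force: [0.6, -0.9, -4.2]
opening: 0.0178
```

Call:
carry_out([
  {"jaw": 0, "travel": [0.912, 0.149, 0.034], "twist": 0.057},
  {"jaw": 0, "travel": [0.9, 0.143, 0.034], "twist": 0.057},
  {"jaw": 0, "travel": [0.9, 0.14, 0.034], "twist": 0.057},
  {"jaw": 0, "travel": [0.4, 0.1, 0], "twist": 0},
  {"jaw": 0, "travel": [0, 0, 0], "twist": 0},
  {"jaw": 0, "travel": [0, 0, 0], "twist": 0},
])

```text
time: 9.2
tool_pos: [0.5303, 0.216, 0.176]
tool_rot: [-3.139, 0.001, 1.62]
contact_force: [-0.6, -0.1, -4.8]
opening: 0.0174
```

Run:
```python
from h import *
st();plan(.5268,.2203,.094,92.8,.2)
```

```text
9.2 [0.5303 0.216  0.176 ] [-1.7984e+02  5.0000e-02  9.2810e+01] F [-0.6 -0.1 -4.8] op 0.0174
0 [0.075, -0.054, 1.367] tw 0.001
```

Call:
carry_out([
  {"jaw": 0, "travel": [0.075, -0.054, 0.5], "twist": 0},
  {"jaw": 0, "travel": [0, 0, 0.5], "twist": 0},
  {"jaw": 0, "travel": [0, 0, 0.36], "twist": 0},
  {"jaw": 0, "travel": [0, 0, 0], "twist": 0},
  {"jaw": 0, "travel": [0, 0, 0], "twist": 0},
])

```text
time: 9.82
tool_pos: [0.5282, 0.2205, 0.0967]
tool_rot: [3.14, -0.0, 1.619]
contact_force: [0.7, 0.6, -4.0]
opening: 0.0175
```

Run:
```python
from h import *
st();a=robot.read_camera("scene");cv2.imwrite("pics/s4.png",cv2.resize(a[130:220,175:295],None,fx=6,fy=6,interpolation=cv2.INTER_CUBIC))
```

```text
9.82 [0.5282 0.2205 0.0967] [ 1.7993e+02 -2.0000e-02  9.2750e+01] F [ 0.7  0.6 -4. ] op 0.0175
```

View pics/s4.png

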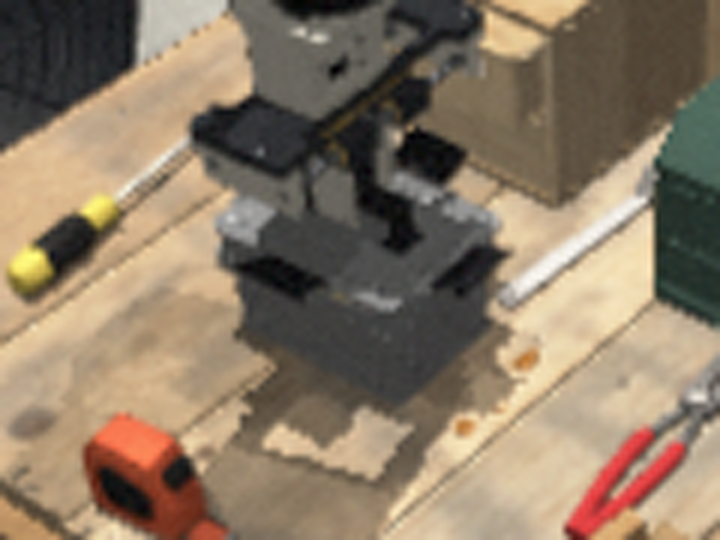

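The lid hovers squarely over the case. I'll trim x by -1.2 mm and lower slowly.

Call:
carry_out([
  {"jaw": 0, "travel": [0, -0.02, 0.1], "twist": 0},
  {"jaw": 0, "travel": [0, 0, 0.04], "twist": 0},
  {"jaw": 0, "travel": [0, 0, 0.03], "twist": 0},
  {"jaw": 0, "travel": [0, 0, 0], "twist": 0},
])

```text
time: 10.38
tool_pos: [0.5263, 0.2211, 0.0855]
tool_rot: [-3.141, -0.0, 1.62]
contact_force: [-0.8, -0.8, -4.4]
opening: 0.0182
```

Call:
carry_out([
  {"jaw": 0, "travel": [0, 0, 0.03], "twist": 0},
  {"jaw": 0, "travel": [0, 0, 0.03], "twist": 0},
  {"jaw": 0, "travel": [0, 0, 0], "twist": 0},
])

```text
time: 10.75
tool_pos: [0.5262, 0.221, 0.0818]
tool_rot: [-3.141, 0.0, 1.62]
contact_force: [-0.5, 0.4, -4.4]
opening: 0.0175
```

Call:
carry_out([
  {"jaw": 0, "travel": [0, 0, 0.02], "twist": 0},
  {"jaw": 0, "travel": [0, 0, 0.02], "twist": 0},
  {"jaw": 0, "travel": [0, 0, 0], "twist": 0},
])

```text
time: 11.12
tool_pos: [0.5265, 0.2211, 0.0802]
tool_rot: [3.141, -0.0, 1.62]
contact_force: [-1.1, -0.9, 1.5]
opening: 0.0176
```

Call:
carry_out([
  {"jaw": 0, "travel": [0, 0, 0.02], "twist": 0},
  {"jaw": 0, "travel": [0, 0, 0], "twist": 0},
])

```text
time: 11.38
tool_pos: [0.5266, 0.2212, 0.08]
tool_rot: [3.14, -0.0, 1.62]
contact_force: [-4.6, -1.1, 10.5]
opening: 0.0174
```

Call:
carry_out([
  {"jaw": 0, "travel": [0, 0, -0.01], "twist": 0},
  {"jaw": 45, "travel": [0, 0, 0], "twist": 0},
  {"jaw": 45, "travel": [0, 0, 0], "twist": 0},
  {"jaw": 45, "travel": [0, 0, 0], "twist": 0},
  {"jaw": 45, "travel": [0, 0, -0.3], "twist": 0},
  {"jaw": 45, "travel": [0, 0, -0.9], "twist": 0},
  {"jaw": 45, "travel": [0, 0, -0.9], "twist": 0},
  {"jaw": 30, "travel": [0, 0, -0.3], "twist": 0},
])

```text
time: 12.38
tool_pos: [0.5278, 0.2214, 0.2268]
tool_rot: [3.135, -0.001, 1.62]
contact_force: [-0.1, 0.2, 0.8]
opening: 0.0356
```

Call:
carry_out([
  {"jaw": 0, "travel": [0, 0, -0.4], "twist": 0},
  {"jaw": 0, "travel": [0, 0, 0], "twist": 0},
  {"jaw": 0, "travel": [0, 0, 0], "twist": 0},
])

```text
time: 12.75
tool_pos: [0.526, 0.2209, 0.2458]
tool_rot: [-3.14, 0.0, 1.62]
contact_force: [0.0, -0.3, -0.6]
opening: 0.0059
```

Run:
```python
from h import *
st();kc=cam("wrist");a=robot.read_camera("wrist")
c=(.5266,.2210);y=np.radians(2.8)
L=lambda x,yy,z:[c[0]+x*np.cos(y)-yy*np.sin(y),c[1]+x*np.sin(y)+yy*np.cos(y),z]
for q in [[L(x,yy,.072) for x,yy in((-.056,-.076),(.056,-.076),(.056,.076),(-.056,.076))],[L(x,yy,.102) for x,yy in((-.009,-.042),(.009,-.042),(.009,.042),(-.009,.042))]]:
  cv2.polylines(a,[np.int32(proj(kc,q).round())],1,(0,255,0),1)
cv2.imwrite("pics/w5.png",a)
for q in("clip_near","clip_far","clip_left","clip_right"):
  for r in robot.regions_of("wrist",q)[:1]: print(q,round(r["score"],2),r["xy"])
```

```text
12.75 [0.526  0.2209 0.2458] [-1.7991e+02  2.0000e-02  9.2810e+01] F [ 0.  -0.3 -0.6] op 0.0059
clip_near 0.91 [209.7, 189.3]
clip_far 0.69 [350.3, 193.9]
clip_left 0.73 [280.8, 96.5]
clip_right 0.48 [280.2, 334.2]
```

View pics/w5.png

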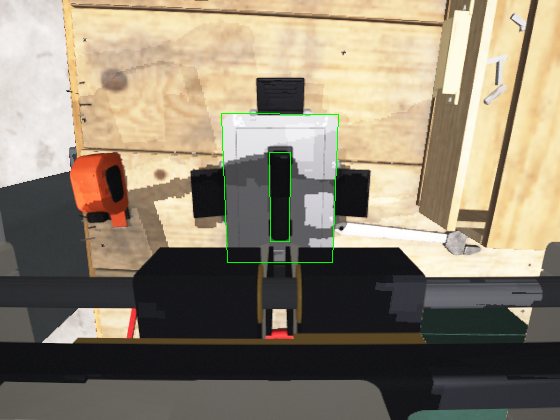

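The lid outline projected at the seated height matches the plate and bar within 1–2 px, and all four clips are still open. I'll fold the left (+y) clip first.

Call:
carry_out([
  {"jaw": 0, "travel": [0.84, 0, 0], "twist": 0},
  {"jaw": 0, "travel": [0.84, 0, 0], "twist": 0},
  {"jaw": 0, "travel": [0, 0, 0.9], "twist": 0},
  {"jaw": 0, "travel": [0, 0, 0.9], "twist": 0},
  {"jaw": 0, "travel": [0, 0, 0.7], "twist": 0},
  {"jaw": 0, "travel": [0, 0, 0], "twist": 0},
])

```text
time: 13.75
tool_pos: [0.5192, 0.3207, 0.0935]
tool_rot: [-3.134, 0.003, 1.62]
contact_force: [0.1, 0.2, 0.4]
opening: 0.0002
```

Call:
carry_out([
  {"jaw": 0, "travel": [0, 0, 0.15], "twist": 0},
  {"jaw": 0, "travel": [0, 0, 0.15], "twist": 0},
  {"jaw": 0, "travel": [0, 0, 0.15], "twist": 0},
  {"jaw": 0, "travel": [0, 0, 0], "twist": 0},
])

```text
time: 14.25
tool_pos: [0.5215, 0.3219, 0.07]
tool_rot: [3.141, -0.0, 1.62]
contact_force: [0.1, -0.1, 1.3]
opening: 0.0004
```

Call:
carry_out([
  {"jaw": 0, "travel": [0, 0, 0.13], "twist": 0},
  {"jaw": 0, "travel": [0, 0, 0.13], "twist": 0},
  {"jaw": 0, "travel": [0, 0, 0.13], "twist": 0},
  {"jaw": 0, "travel": [0, 0, 0], "twist": 0},
])

```text
time: 14.75
tool_pos: [0.5208, 0.3215, 0.0454]
tool_rot: [-3.14, 0.001, 1.62]
contact_force: [-0.7, 1.6, -0.2]
opening: 0.0004
```

Call:
carry_out([
  {"jaw": 0, "travel": [-0.03, 0, 0.02], "twist": 0},
  {"jaw": 0, "travel": [-0.03, 0, 0.02], "twist": 0},
  {"jaw": 0, "travel": [0, 0, 0], "twist": 0},
])

```text
time: 15.12
tool_pos: [0.5211, 0.3189, 0.0439]
tool_rot: [-3.141, -0.001, 1.62]
contact_force: [-1.8, 5.2, -3.0]
opening: 0.0004
```

Call:
carry_out([
  {"jaw": 0, "travel": [-0.02, 0, 0], "twist": 0},
  {"jaw": 0, "travel": [-0.02, 0, 0], "twist": 0},
  {"jaw": 0, "travel": [0, 0, 0], "twist": 0},
])

```text
time: 15.5
tool_pos: [0.5212, 0.3169, 0.0438]
tool_rot: [-3.141, -0.002, 1.62]
contact_force: [-0.7, 7.3, -4.1]
opening: 0.0001
```

Call:
carry_out([
  {"jaw": 0, "travel": [-0.015, 0, 0], "twist": 0},
  {"jaw": 0, "travel": [-0.015, 0, 0], "twist": 0},
  {"jaw": 0, "travel": [0, 0, 0], "twist": 0},
])

```text
time: 15.88
tool_pos: [0.5216, 0.3138, 0.0441]
tool_rot: [-3.141, 0.0, 1.62]
contact_force: [-1.5, 2.0, -2.7]
opening: 0.0007
```

Call:
carry_out([
  {"jaw": 0, "travel": [-0.015, 0, 0], "twist": 0},
  {"jaw": 0, "travel": [0, 0, 0], "twist": 0},
])

```text
time: 16.12
tool_pos: [0.5216, 0.3137, 0.0441]
tool_rot: [-3.141, -0.001, 1.62]
contact_force: [-1.5, 5.1, -3.1]
opening: 0.0006
```

Call:
carry_out([
  {"jaw": 0, "travel": [0.2, 0, 0], "twist": 0},
  {"jaw": 0, "travel": [0, 0, -0.8], "twist": 0},
  {"jaw": 0, "travel": [0, 0, -0.8], "twist": 0},
  {"jaw": 0, "travel": [0, 0, 0], "twist": 0},
  {"jaw": 0, "travel": [-0.85, 0, 0], "twist": 0},
  {"jaw": 0, "travel": [-0.9, 0, 0], "twist": 0},
  {"jaw": 0, "travel": [-0.9, 0, 0], "twist": 0},
  {"jaw": 0, "travel": [-0.82, 0, 0], "twist": 0},
])

```text
time: 17.12
tool_pos: [0.5311, 0.1151, 0.1396]
tool_rot: [-3.141, 0.001, 1.62]
contact_force: [0.3, 0.3, -0.2]
opening: 0.0007
```

Run:
```python
from h import *
st();c=np.array([.526,.2205]);y=np.radians(2.8)
u=np.array([-np.sin(y),np.cos(y)]);t=c-.103*u;print(t,(robot.observe()["tool_pos"][:2]-c)@u)
plan(t[0],t[1],.095,92.8,.2)
kc=cam("top");b=robot.read_camera("top")
for q in("clip_near","clip_far","clip_left","clip_right"):
  for r in robot.regions_of("top",q)[:1]: print(q,round(r["score"],2),r["xy"],r["pixels"].sum())
```

```text
17.12 [0.5311 0.1151 0.1396] [-1.7995e+02  4.0000e-02  9.2800e+01] F [ 0.3  0.3 -0.2] op 0.0007
[0.53103153 0.11762297] -0.10549541495212372
0 [0.042, 0.001, 0.743] tw 0.0
```

Call:
carry_out([
  {"jaw": 0, "travel": [0.04, 0, 0.4], "twist": 0},
  {"jaw": 0, "travel": [0, 0, 0.34], "twist": 0},
  {"jaw": 0, "travel": [0, 0, 0.15], "twist": 0},
  {"jaw": 0, "travel": [0, 0, 0.15], "twist": 0},
  {"jaw": 0, "travel": [0, 0, 0.15], "twist": 0},
  {"jaw": 0, "travel": [0, 0, 0.13], "twist": 0},
  {"jaw": 0, "travel": [0, 0, 0.13], "twist": 0},
  {"jaw": 0, "travel": [0, 0, 0.13], "twist": 0},
])

```text
time: 18.38
tool_pos: [0.5314, 0.1194, 0.045]
tool_rot: [3.141, 0.0, 1.62]
contact_force: [0.0, -1.6, 0.4]
opening: 0.0006
```

Call:
carry_out([
  {"jaw": 0, "travel": [0.02, 0, 0.02], "twist": 0},
  {"jaw": 0, "travel": [0.02, 0, 0], "twist": 0},
  {"jaw": 0, "travel": [0, 0, 0], "twist": 0},
])

```text
time: 18.75
tool_pos: [0.5312, 0.1219, 0.0443]
tool_rot: [-3.142, 0.0, 1.62]
contact_force: [-0.4, -1.3, -0.7]
opening: 0.0008
```

Call:
carry_out([
  {"jaw": 0, "travel": [0.02, 0, 0], "twist": 0},
  {"jaw": 0, "travel": [0.02, 0, 0], "twist": 0},
  {"jaw": 0, "travel": [0, 0, 0], "twist": 0},
])

```text
time: 19.12
tool_pos: [0.5311, 0.1241, 0.0442]
tool_rot: [3.141, 0.0, 1.62]
contact_force: [-0.0, -2.4, -0.2]
opening: 0.0002
```

Call:
carry_out([
  {"jaw": 0, "travel": [0.015, 0, 0], "twist": 0},
  {"jaw": 0, "travel": [0.015, 0, 0], "twist": 0},
  {"jaw": 0, "travel": [0, 0, 0], "twist": 0},
])

```text
time: 19.5
tool_pos: [0.531, 0.1252, 0.0439]
tool_rot: [-3.141, 0.001, 1.62]
contact_force: [0.2, -7.5, -3.8]
opening: 0.0006
```

Call:
carry_out([
  {"jaw": 0, "travel": [0.015, 0, 0], "twist": 0},
  {"jaw": 0, "travel": [0.01, 0, 0], "twist": 0},
  {"jaw": 0, "travel": [0, 0, 0], "twist": 0},
])

```text
time: 19.88
tool_pos: [0.5308, 0.1264, 0.0437]
tool_rot: [-3.141, 0.002, 1.62]
contact_force: [0.4, -7.4, -4.4]
opening: -0.0
```

Call:
carry_out([
  {"jaw": 0, "travel": [0.015, 0, 0], "twist": 0},
  {"jaw": 0, "travel": [0.015, 0, 0], "twist": 0},
  {"jaw": 0, "travel": [0, 0, 0], "twist": 0},
])

```text
time: 20.25
tool_pos: [0.5305, 0.1284, 0.0436]
tool_rot: [-3.14, 0.001, 1.62]
contact_force: [0.7, -7.3, -4.7]
opening: 0.0003
```

Call:
carry_out([
  {"jaw": 0, "travel": [0.015, 0, 0], "twist": 0},
  {"jaw": 0, "travel": [0.015, 0, 0], "twist": 0},
  {"jaw": 0, "travel": [0, 0, 0], "twist": 0},
])

```text
time: 20.62
tool_pos: [0.5305, 0.131, 0.0439]
tool_rot: [-3.141, 0.0, 1.62]
contact_force: [0.2, -5.3, -3.1]
opening: -0.0
```

Call:
carry_out([
  {"jaw": 0, "travel": [0.012, 0, 0], "twist": 0},
  {"jaw": 0, "travel": [0, 0, 0], "twist": 0},
])

```text
time: 20.88
tool_pos: [0.5305, 0.131, 0.044]
tool_rot: [-3.141, 0.001, 1.62]
contact_force: [-1.2, -7.5, -2.9]
opening: 0.0004
```

Both y clips stop hard at home, 182.7 mm apart across the finger centres, which fits. Now I'll retreat, rotate and do the near and far clips.

Call:
carry_out([
  {"jaw": 0, "travel": [-0.2, 0, 0], "twist": 0},
  {"jaw": 0, "travel": [0, 0, -0.8], "twist": 0},
  {"jaw": 0, "travel": [0, 0, -0.8], "twist": -1},
  {"jaw": 0, "travel": [0, 0, 0], "twist": -1},
  {"jaw": 0, "travel": [0, 0, 0], "twist": -1},
  {"jaw": 0, "travel": [0, 0, 0], "twist": -1},
  {"jaw": 0, "travel": [0, 0, 0], "twist": -1},
  {"jaw": 0, "travel": [0, 0, 0], "twist": -1},
])

```text
time: 21.88
tool_pos: [0.5316, 0.1201, 0.1407]
tool_rot: [3.14, -0.0, 2.252]
contact_force: [-1.3, 0.8, 1.1]
opening: 0.0005
```

Run:
```python
from h import *
st();plan(.4431,.2184,.14,182.8)
```

```text
21.88 [0.5316 0.1201 0.1407] [ 1.799e+02 -1.000e-02  1.290e+02] F [-1.3  0.8  1.1] op 0.0005
0 [0.22, -0.012, 0.001] tw -0.897
1 [0.22, 0.009, 0.001] tw -0.897
2 [0.218, 0.03, 0.001] tw -0.897
3 [0.215, 0.05, 0.001] tw -0.897
4 [0.209, 0.07, 0.001] tw -0.897
5 [0.202, 0.089, 0.001] tw -0.897
6 [0.192, 0.108, 0.001] tw -0.897
7 [0.181, 0.125, 0.001] tw -0.897
8 [0.169, 0.142, 0.001] tw -0.897
9 [0.155, 0.157, 0.001] tw -0.897
```

Call:
carry_out([
  {"jaw": 0, "travel": [0.22, -0.012, 0], "twist": -0.9},
  {"jaw": 0, "travel": [0.22, 0.009, 0], "twist": -0.9},
  {"jaw": 0, "travel": [0.218, 0.03, 0], "twist": -0.9},
  {"jaw": 0, "travel": [0.215, 0.05, 0], "twist": -0.9},
  {"jaw": 0, "travel": [0.21, 0.07, 0], "twist": -0.9},
  {"jaw": 0, "travel": [0.2, 0.09, 0], "twist": -0.9},
  {"jaw": 0, "travel": [0.19, 0.108, 0], "twist": -0.9},
  {"jaw": 0, "travel": [0.18, 0.125, 0], "twist": -0.9},
])

```text
time: 22.88
tool_pos: [0.4609, 0.1992, 0.1407]
tool_rot: [3.14, 0.001, 3.005]
contact_force: [0.3, 0.2, 0.0]
opening: 0.0003
```

Call:
carry_out([
  {"jaw": 0, "travel": [0.17, 0.142, 0], "twist": -0.9},
  {"jaw": 0, "travel": [0.155, 0.157, 0], "twist": -0.9},
  {"jaw": 0, "travel": [0, 0, 0], "twist": 0},
  {"jaw": 0, "travel": [0, 0, 0], "twist": 0},
])

```text
time: 23.38
tool_pos: [0.4436, 0.2181, 0.1405]
tool_rot: [3.141, 0.001, -3.094]
contact_force: [0.7, -0.6, 0.6]
opening: 0.0006
```

Run:
```python
from h import *
st();plan(.4431,.2184,.095,182.8)
a=robot.read_camera("wrist");cv2.imwrite("pics/w6.png",a)
```

```text
23.38 [0.4436 0.2181 0.1405] [ 1.7997e+02  5.0000e-02 -1.7730e+02] F [ 0.7 -0.6  0.6] op 0.0006
0 [0.008, 0.005, 0.758] tw -0.016
```

View pics/w6.png

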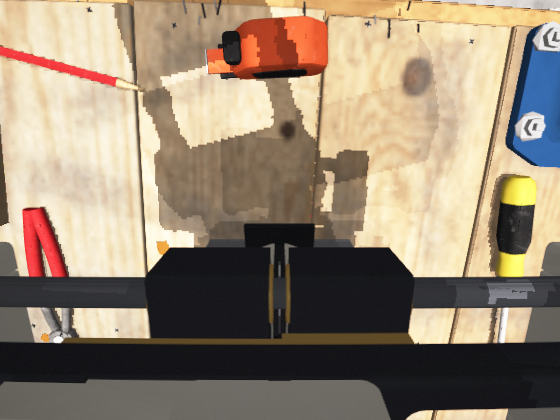

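The open near clip shows under the fingers at about (280,235), and the space around it is clear. Descending.

Call:
carry_out([
  {"jaw": 0, "travel": [0.01, 0, 0.4], "twist": 0},
  {"jaw": 0, "travel": [0, 0, 0.35], "twist": 0},
  {"jaw": 0, "travel": [0, 0, 0.15], "twist": 0},
  {"jaw": 0, "travel": [0, 0, 0.15], "twist": 0},
  {"jaw": 0, "travel": [0, 0, 0.15], "twist": 0},
  {"jaw": 0, "travel": [0, 0, 0.13], "twist": 0},
  {"jaw": 0, "travel": [0, 0, 0.13], "twist": 0},
  {"jaw": 0, "travel": [0, 0, 0.13], "twist": 0},
])

```text
time: 24.42
tool_pos: [0.4425, 0.2182, 0.0444]
tool_rot: [3.141, -0.0, -3.093]
contact_force: [-0.2, 0.0, 1.6]
opening: 0.0007
```

Call:
carry_out([
  {"jaw": 0, "travel": [-0.02, 0, 0.02], "twist": 0},
  {"jaw": 0, "travel": [-0.02, 0, 0], "twist": 0},
  {"jaw": 0, "travel": [0, 0, 0], "twist": 0},
])

```text
time: 24.8
tool_pos: [0.4449, 0.2183, 0.0436]
tool_rot: [3.142, -0.0, -3.093]
contact_force: [-1.1, 0.2, -1.2]
opening: 0.0004
```

Call:
carry_out([
  {"jaw": 0, "travel": [-0.02, 0, 0], "twist": 0},
  {"jaw": 0, "travel": [-0.015, 0, 0], "twist": 0},
  {"jaw": 0, "travel": [0, 0, 0], "twist": 0},
])

```text
time: 25.18
tool_pos: [0.4471, 0.2185, 0.0437]
tool_rot: [3.141, 0.0, -3.093]
contact_force: [-1.1, -0.7, -0.6]
opening: 0.0007
```

Call:
carry_out([
  {"jaw": 0, "travel": [-0.015, 0, 0], "twist": 0},
  {"jaw": 0, "travel": [-0.015, 0, 0], "twist": 0},
  {"jaw": 0, "travel": [0, 0, 0], "twist": 0},
])

```text
time: 25.55
tool_pos: [0.4481, 0.2185, 0.0433]
tool_rot: [-3.141, -0.002, -3.093]
contact_force: [-3.0, 0.0, -2.6]
opening: 0.0002
```

Call:
carry_out([
  {"jaw": 0, "travel": [-0.015, 0, 0], "twist": 0},
  {"jaw": 0, "travel": [-0.015, 0, 0], "twist": 0},
  {"jaw": 0, "travel": [0, 0, 0], "twist": 0},
])

```text
time: 25.92
tool_pos: [0.449, 0.2184, 0.0429]
tool_rot: [-3.141, -0.004, -3.093]
contact_force: [-5.2, 1.0, -2.0]
opening: 0.0004
```

Call:
carry_out([
  {"jaw": 0, "travel": [-0.015, 0, 0], "twist": 0},
  {"jaw": 0, "travel": [-0.015, 0, 0], "twist": 0},
  {"jaw": 0, "travel": [0, 0, 0], "twist": 0},
])

```text
time: 26.3
tool_pos: [0.4499, 0.2184, 0.0425]
tool_rot: [-3.141, -0.006, -3.092]
contact_force: [-7.7, 0.3, -3.5]
opening: 0.0006
```

Call:
carry_out([
  {"jaw": 0, "travel": [-0.015, 0, 0], "twist": 0},
  {"jaw": 0, "travel": [0, 0, 0], "twist": 0},
  {"jaw": 0, "travel": [0, 0, 0], "twist": 0},
])

```text
time: 26.68
tool_pos: [0.4507, 0.2184, 0.0424]
tool_rot: [-3.141, -0.006, -3.092]
contact_force: [-7.4, -0.4, -3.7]
opening: 0.0004
```

Call:
carry_out([
  {"jaw": 0, "travel": [-0.015, 0, 0], "twist": 0},
  {"jaw": 0, "travel": [-0.01, 0, 0], "twist": 0},
  {"jaw": 0, "travel": [0, 0, 0], "twist": 0},
])

```text
time: 27.05
tool_pos: [0.4527, 0.2184, 0.0426]
tool_rot: [-3.141, -0.005, -3.092]
contact_force: [-5.9, -1.2, -4.1]
opening: 0.0006
```

Call:
carry_out([
  {"jaw": 0, "travel": [-0.015, 0, 0], "twist": 0},
  {"jaw": 0, "travel": [0, 0, 0], "twist": 0},
  {"jaw": 0, "travel": [0, 0, 0], "twist": 0},
])

```text
time: 27.42
tool_pos: [0.4553, 0.2187, 0.0433]
tool_rot: [-3.141, -0.001, -3.093]
contact_force: [-4.2, -0.5, -3.0]
opening: 0.0003
```

Call:
carry_out([
  {"jaw": 0, "travel": [-0.01, 0, 0], "twist": 0},
  {"jaw": 0, "travel": [0, 0, 0], "twist": 0},
])

```text
time: 27.68
tool_pos: [0.4552, 0.2187, 0.0433]
tool_rot: [-3.141, -0.002, -3.093]
contact_force: [-7.3, -1.4, -1.9]
opening: 0.0007
```

Call:
carry_out([
  {"jaw": 0, "travel": [0.2, 0, 0], "twist": 0},
  {"jaw": 0, "travel": [0, 0, -0.8], "twist": 0},
  {"jaw": 0, "travel": [0, 0, -0.8], "twist": 0},
  {"jaw": 0, "travel": [0, 0, 0], "twist": 0},
  {"jaw": 0, "travel": [-0.9, 0, 0], "twist": 0},
  {"jaw": 0, "travel": [-0.9, 0, 0], "twist": 0},
  {"jaw": 0, "travel": [-0.9, 0, 0], "twist": 0},
  {"jaw": 0, "travel": [0, 0, 0], "twist": 0},
])

```text
time: 28.68
tool_pos: [0.6091, 0.2257, 0.1377]
tool_rot: [3.142, 0.002, -3.094]
contact_force: [-0.3, 0.0, -0.9]
opening: 0.0002
```

Run:
```python
from h import *
st();plan(.610,.2262,.045,182.8)
a=robot.read_camera("wrist");cv2.imwrite("pics/w7.png",a)
```

```text
28.68 [0.6091 0.2257 0.1377] [ 1.8000e+02  1.0000e-01 -1.7728e+02] F [-0.3  0.  -0.9] op 0.0002
0 [-0.008, 0.003, 0.772] tw -0.007
1 [-0.008, 0.003, 0.772] tw -0.007
```

View pics/w7.png

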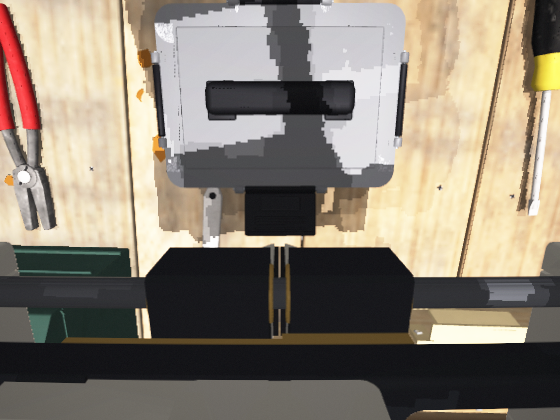

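The lid sits square. The left and right clips hang folded at its sides (columns 157 and 403), and the far clip is open under the fingers. I'll press the far one now.

Call:
carry_out([
  {"jaw": 0, "travel": [-0.01, 0, 0.4], "twist": 0},
  {"jaw": 0, "travel": [0, 0, 0.32], "twist": 0},
  {"jaw": 0, "travel": [0, 0, 0.15], "twist": 0},
  {"jaw": 0, "travel": [0, 0, 0.15], "twist": 0},
  {"jaw": 0, "travel": [0, 0, 0.15], "twist": 0},
  {"jaw": 0, "travel": [0, 0, 0.13], "twist": 0},
  {"jaw": 0, "travel": [0, 0, 0.13], "twist": 0},
  {"jaw": 0, "travel": [0, 0, 0.13], "twist": 0},
])

```text
time: 29.72
tool_pos: [0.6069, 0.2263, 0.0456]
tool_rot: [3.142, 0.0, -3.093]
contact_force: [1.0, 0.4, 2.1]
opening: 0.0006
```

Call:
carry_out([
  {"jaw": 0, "travel": [0.02, 0, 0], "twist": 0},
  {"jaw": 0, "travel": [0.02, 0, 0], "twist": 0},
  {"jaw": 0, "travel": [0, 0, 0], "twist": 0},
])

```text
time: 30.1
tool_pos: [0.6048, 0.2262, 0.0463]
tool_rot: [3.141, 0.001, -3.093]
contact_force: [3.2, 0.1, -0.8]
opening: 0.0006
```

Call:
carry_out([
  {"jaw": 0, "travel": [0.02, 0, 0], "twist": 0},
  {"jaw": 0, "travel": [0.015, 0, 0], "twist": 0},
  {"jaw": 0, "travel": [0, 0, 0], "twist": 0},
])

```text
time: 30.48
tool_pos: [0.6038, 0.2261, 0.0465]
tool_rot: [3.141, 0.004, -3.093]
contact_force: [7.1, 0.5, -2.6]
opening: 0.0006
```

Call:
carry_out([
  {"jaw": 0, "travel": [0.015, 0, 0.01], "twist": 0},
  {"jaw": 0, "travel": [0.015, 0, 0.01], "twist": 0},
  {"jaw": 0, "travel": [0, 0, 0], "twist": 0},
])

```text
time: 30.85
tool_pos: [0.6025, 0.2261, 0.0453]
tool_rot: [3.141, 0.005, -3.093]
contact_force: [7.6, 0.8, -4.8]
opening: 0.0005
```

Call:
carry_out([
  {"jaw": 0, "travel": [0.015, 0, 0], "twist": 0},
  {"jaw": 0, "travel": [0.01, 0, 0], "twist": 0},
  {"jaw": 0, "travel": [0, 0, 0], "twist": 0},
])

```text
time: 31.22
tool_pos: [0.601, 0.226, 0.0451]
tool_rot: [3.141, 0.005, -3.093]
contact_force: [7.6, 0.1, -3.4]
opening: 0.0005
```

Call:
carry_out([
  {"jaw": 0, "travel": [0.015, 0, 0], "twist": 0},
  {"jaw": 0, "travel": [0.01, 0, 0], "twist": 0},
  {"jaw": 0, "travel": [0, 0, 0], "twist": 0},
])

```text
time: 31.6
tool_pos: [0.598, 0.2258, 0.0449]
tool_rot: [3.141, 0.001, -3.093]
contact_force: [5.2, 0.6, -4.2]
opening: 0.0002
```

Call:
carry_out([
  {"jaw": 0, "travel": [0.012, 0, 0], "twist": 0},
  {"jaw": 0, "travel": [0, 0, 0], "twist": 0},
])

```text
time: 31.85
tool_pos: [0.598, 0.2258, 0.0449]
tool_rot: [3.141, 0.003, -3.093]
contact_force: [8.5, 1.7, -4.9]
opening: 0.0005
```

Call:
carry_out([
  {"jaw": 0, "travel": [-0.2, 0, 0], "twist": 0},
  {"jaw": 0, "travel": [0, 0, -0.7], "twist": 0},
  {"jaw": 0, "travel": [0, 0, -0.9], "twist": 0},
  {"jaw": 0, "travel": [0, 0, -0.9], "twist": 0},
  {"jaw": 0, "travel": [0, 0, -0.7], "twist": 0},
  {"jaw": 0, "travel": [0, 0, 0], "twist": 0},
  {"jaw": 0, "travel": [0, 0, 0], "twist": 0},
  {"jaw": 0, "travel": [0, 0, 0], "twist": 0},
])

```text
time: 32.85
tool_pos: [0.6077, 0.2262, 0.2349]
tool_rot: [-3.141, -0.004, -3.093]
contact_force: [0.4, -0.7, 0.8]
opening: 0.0005
```

Run:
```python
from h import *
st();a=robot.read_camera("wrist");b=robot.read_camera("scene")
cv2.imwrite("pics/w8.png",np.hstack([cv2.resize(a[0:300,130:430],(500,500)),cv2.resize(b[140:220,200:245+5],(300,500),interpolation=cv2.INTER_CUBIC)]))
```

```text
32.85 [0.6077 0.2262 0.2349] [-179.96   -0.22 -177.19] F [ 0.4 -0.7  0.8] op 0.0005
```

View pics/w8.png

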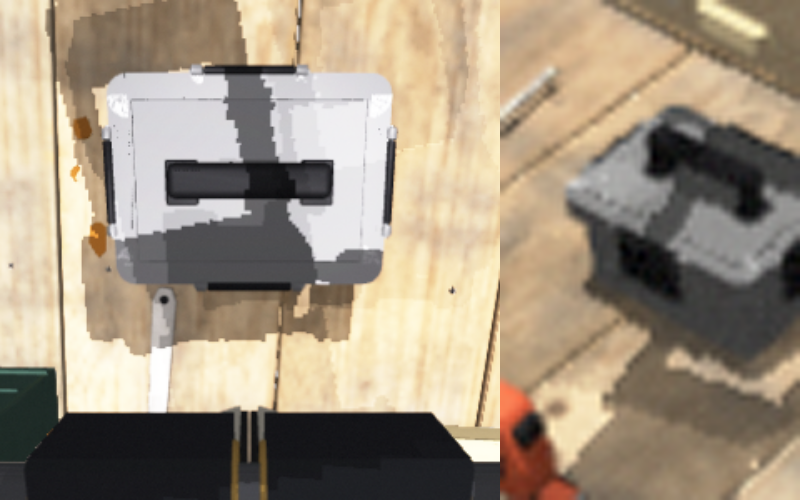

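All four clips hang straight down and stay down. The lid lies flush and square on the rim, and the arm is clear of everything.

```bash
python3 -c "
from cell import robot
print(robot.hand_in())"
```

```text
the job is handed in; nothing more can be done
None
```

The case is closed: the lid is seated and all four clips are snapped home. I handed the job in at about 33 s of the 72 s allowed; the hand-in returns no verdict.

- **Lid:** I gripped it by its bar and lowered it onto the rim with the clips still open. It bottomed out within 0.5 mm of its computed home height, level, and I released it there. Afterwards its outline matched the projected home position to about 1–2 px.
- **Clips:** I pressed them in the order left, right, near, far. The highest push I read was about 8.5 N, well under the 22 N limit. Each one rose to about 7–8 N and dropped as it jumped. I then gave each a small extra nudge that met a firm stop, to confirm it was home.
- **Last checks:** The wrist and scene pictures show all four clips hanging straight down and staying down with the arm about 0.23 m up and touching nothing. I never came near the pliers, sanding block or screwdriver.
- **Disagreements:** The lid moved about 1–2 mm within its play when the first clip was pressed. The fingers also seem about 1–2 mm wider than assumed. Neither affected the result. The top-camera check partway through found no clips, probably because the arm was in the way.
- **Force readings:** These come only at the end of each move, so I did not see shorter peaks in between.

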